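# Index the drawer divider one hole over and hold its pin home

### The arm

A 6-joint arm with a two-finger parallel gripper is mounted at the origin on a cart in front of the work surface, level with it; the furniture and walls round the work are solid. World frame = base frame: x ahead of the robot, y to its left, z up, the work surface at z = 0. Lengths are in m, angles in rad, forces in N, time in s.
With the tool pointing down it reaches from about 0.375 to 0.9 m from the base axis. Payload 3.1 kg.
Tool frame: the origin (TCP) lies at the very end of the fingers, on their centre line; the grasp point (between the pads) lies 19 mm behind it; z points along the fingers, y is the line along which they close (so a half turn about z gives the same grasp; the last joint's range is limited). The gripper opens to 87 mm and grips with 3 to 60 N. Pads are 19 mm wide; open, the fingers measure 117 mm over their backs; the gripper's body (75 mm by 190 mm) begins 51 mm behind the grasp point.
Start: joints at [-1.504, 0.527, 1.433, -0, 1.181, -0.178], TCP at [0.152, -0.606, 0.223] pointing down, gripper open.
Joint ranges: [-3.08, 3.08], [-0.75, 2.2], [0.22, 2.44], [-1.43, 4.57], [0, 2.65], [-2.85, 2.85]. Speed limits (rad/s): [2.79, 2.79, 3.14, 3.14, 3.14, 3.14].

### API

Orientations are given as a unit quaternion [x, y, z, w].
In Python, from rig import status, viewer, robot gives the robot as it stands.
- The arm moves only by the tool arm_command, never from a script. Its arguments are lists of equal length, an entry for each row: "delta_rot": the turn, a rotation vector about the tool's x, y, z in degrees, a list of three; "delta_pos": the shift along the tool's x, y, z in m, a list of three; "gripper": the closure, from -1 (fully open) to 1 (shut). In form: {"delta_rot": [[rx, ry, rz], ...], "delta_pos": [[dx, dy, dz], ...], "gripper": [gripper, ...]}. A call has 1 to 12 rows; each row is the pose to reach, as a shift and turn from the pose commanded when the call began, along the tool's axes at that moment; what a row does not reach only later rows make up. A row lasts 1/12 s, in which the tool goes at most 41.7 mm and 7.16 degrees, less where a joint would pass 70% of its speed; a pose out of reach is approached as far as the arm can. A call with a gripper value outside its range is refused whole. The fingers move at their own pace and stop on an object; "grip_force" is the grip in N (left out, the last holds). Time passes only in rows, so rows that repeat a pose let the fingers close. It gives the time, the measured TCP pose, the force, the opening and the grip force at its end, in the units of the state.
- status.get_obs(): the state, without advancing time (a new reading comes with each control period).
- viewer.camera(name): name is "side" or "top" or "wrist"; returns a dict with "pixels" (480x640x3 uint8, blue, green, red), "fx", "fy", "cx", "cy" (pixels), "pose" (4x4, takes a point from camera to world coordinates); the wrist camera has in their place "mount" (4x4, takes a point from camera to tool coordinates, whose origin is the TCP and whose axes are the flange's). Camera axes: x right, y down, z forward; pixel columns grow to the right and rows downward; lengths in m; the calibration is good to about 2 mm. A picture is of the moment at which its call begins: read the wrist's pose just before it. There is no depth.
- robot.hand_in(): hands the job in; it is judged then, once.
The state is a dict: "time": time; "q": joint angles; "joint_velocities": joint speeds; "joint_torque": joint torques, N m; "position": TCP position; "tool_rot": TCP orientation; "ft_force": force on the tool from outside, world axes, zero at the start; "moment": the same for the moment, N m; "grip_width": finger opening in m; "grip_force": force on a finger pad.
Only numpy, scipy, OpenCV 4.12 (cv2) and the standard library are available. Lean on these libraries where they do the work, as an engineer would, in place of code of your own. Each camera call takes 0.05 s, during which the arm holds its last target. There are 200 camera calls.

### The job

Pull the drawer of the bench-top drawer unit fully open by its handle; then pull up the black knob of the divider's spring lock plunger, slide the divider to the left (away from the two relays) to the very next hole in its rail, and let the pin go fully down into that hole. Finish while still gripping the knob with the pin fully home: do not let go of it. Keep the relays standing in the drawer and leave the other things on the bench alone.

Things in the scene. Friction and masses are not known exactly. Their poses are not given: they have to be found in the camera images.
- drawer_unit: grey steel bench-top unit with one drawer, fixed, 250 (x) x 360 (y) x 150 (z) mm. Origin: centre of its underside. Its +x points from the front to the back, +y to the left, +z up. Drawer slides to its -x.
- drawer_handle (a point): grip point of the drawer's steel bow handle, 30 mm above its lower end: an upright round bar, 12 mm diameter, 45 mm in front of the drawer front, centred on it, reaching from 33 mm below this point to 27 mm above it, joined to the front by level legs at both ends. The unit's top is 45 mm above this point. Axes as the unit's.
- drawer (a joint): drawer opening in m: 0 shut, 0.14 fully open at its stop; about 4 N of friction; stays where it is left. Shut, the knob is inside the unit; fully open, the knob's axis is 65 mm in front of the unit's front.
- plunger_knob (a point): middle of the round black plunger knob on the divider's saddle: 26 mm diameter, upright axis, from 15 mm below this point to 14 mm above. With the pin home: saddle top (52 mm front to back, 30 mm across) 24 mm below it, drawer side walls' rim 41 mm below, drawer front's top edge 34 mm above. The drawer front's back face is 75 mm in front of the axis.
- plunger (a joint): lift of the plunger in m: 0 pin fully down in its hole, 0.016 fully up; the spring pulls it down with 4 N at 0 and 8 N at 0.016. The pin (10 mm diameter, round tip) clears the rail above 0.010; below that it locks the divider in the hole with about 1 mm of play each way.
- divider (a joint): position of the divider across the drawer in m, grows to the unit's left (+y): 0 where it starts locked; holes every 0.045, so the next hole to the left is at 0.045. About 1.5 N of friction. It slides level with the unit's y axis and stays where it is left.
- hole_now (a point): mouth, on the rail's top, of the hole in which the pin starts (12 mm wide, rail 8 mm thick); moves with the drawer. The knob's middle is 36 mm above it when the pin is home.
- hole_next (a point): mouth of the next hole to the left, 45 mm from hole_now along the unit's y
- relay_0: black relay, 30 x 30 x 37 mm, standing loose in the drawer's right-hand compartment, between rail and drawer front, nearer the divider; origin at the centre of its underside
- relay_1: the same kind of relay, beside the other, nearer the drawer's right wall; origin at the centre of its underside
- multimeter: green multimeter, 97 x 184 x 60 mm, lying on the bench right of the robot; bystander; origin at the centre of its underside
- ratchet: steel ratchet handle, 34 x 170 x 23 mm, on the bench at the left; bystander
- spanner_b: steel spanner, 21 x 159 x 10 mm, on the bench at the left; bystander
- side_cutters: side cutters with orange grips, 51 x 144 x 13 mm, on the bench at the left; bystander
- screwdriver_blue: blue-handled screwdriver, 28 x 185 x 24 mm, lying on the bench left of the robot, towards the vice; bystander

How it is judged:
On the way, in this order (a step that is already met when the one before it is completed fails the run):
1. the drawer is fully open (within 8 mm of its stop), the divider still locked in its first hole (value of joint drawer above 0.132 m and value of joint divider below 0.006 m and value of joint plunger below 0.003 m), for 0.1 s.
2. the knob is pulled up until the pin is out of the rail, the drawer staying open (value of joint plunger above 0.009 m and value of joint drawer above 0.125 m and value of joint divider below 0.03 m), for 0.05 s.
3. the pin is fully down in the next hole to the left (value of joint plunger below 0.002 m and value of joint divider between 0.042 and 0.048 m), for 0.1 s.
At the end, for the whole second after the job is handed in: Still gripping the plunger knob (over 2 N, grasp within 30 mm of the knob's middle), pin down (within 2 mm) in the next hole to the left (divider at 0.045 m, +-3 mm), drawer still open (over 0.125 m), both relays upright (within 0.3 rad) on the drawer's floor (all of step 3 and value of joint drawer above 0.125 m and contact force between the fingers and plunger above 2 N and distance between the grasp point and plunger_knob below 0.03 m and angle between each of relay_0, relay_1's own z axis and vertical below 0.3 rad and z of each of relay_0, relay_1 in the frame of drawer below 0.03 m); the arm keeps its last pose, push and grip.
It fails at once if a bystander on the bench was moved by more than 20 mm (distance of any of multimeter, ratchet, spanner_b, side_cutters, screwdriver_blue from where it was at the start of the episode above 0.02 m).
It fails at once if the divider was taken past the next hole (value of joint divider above 0.07 m).
It also fails if it takes over 51 s, if anything falls off the work surface, if the arm or the gripper's body presses on something with over 40 N, if the wrist force passes 120 N, or if a joint passes its speed limit or range.

## Working session

There is one attempt and no reset: what is moved stays moved. The work goes in short steps, Python scripts to look and compute and a tool call to move; the robot and the scene stay as the last step left them, time stands still between calls to the robot, and variables do not carry over. Pictures are saved under pics/ and viewed, at most 10 in all, crops included, and the job is handed in when it is done.

Besides the shell and the picture viewer there is one more tool, called after "Call:" as name(argument=value, ...) on one line, values as JSON. arm_command: Moves the arm, as the interface text tells. Its arguments: {"type":"object","properties":{"delta_rot":{"type":"array","items":{"type":"array","items":{"type":"number"}}},"delta_pos":{"type":"array","items":{"type":"array","items":{"type":"number"}}},"gripper":{"type":"array","items":{"type":"number"}},"grip_force":{"type":"number"}},"required":["delta_rot","delta_pos","gripper"]}

```bash
mkdir -p pics; ls; cat > h.py <<'E'
import numpy as np,cv2
from rig import status,viewer,robot
from scipy.spatial.transform import Rotation as R
def snap(n,f):
    o=status.get_obs();c=viewer.camera(n)
    if n=='wrist':
        T=np.eye(4);T[:3,:3]=R.from_quat(o['tool_rot']).as_matrix();T[:3,3]=o['position']
        c['pose']=T@np.array(c['mount'])
    np.savez('pics/'+f+'.npz',pose=c['pose'],k=[c['fx'],c['fy'],c['cx'],c['cy']])
    cv2.imwrite('pics/'+f+'.png',c['pixels']);return c
def ray(f,u,v):
    d=np.load('pics/'+f+'.npz');P=d['pose'];k=d['k']
    return P[:3,3],P[:3,:3]@np.array([(u-k[2])/k[0],(v-k[3])/k[1],1])
def atz(f,u,v,z):
    o,r=ray(f,u,v);return o+r*(z-o[2])/r[2]
def proj(f,p):
    d=np.load('pics/'+f+'.npz');P=d['pose'];k=d['k'];q=P[:3,:3].T@(np.array(p)-P[:3,3]);return q[0]/q[2]*k[0]+k[2],q[1]/q[2]*k[1]+k[3]
def tri(*a):
    A=np.zeros((3,3));b=np.zeros(3)
    for f,u,v in a:
        o,r=ray(f,u,v);r=r/np.linalg.norm(r);M=np.eye(3)-np.outer(r,r);A+=M;b+=M@o
    return np.linalg.solve(A,b)
E
python3 - <<'E'
from h import *
a=snap('top','top0');b=snap('side','side0')
for c in(a,b):print(np.round(c['pose'],3).tolist(),c['fx'],c['cx'],c['cy'])
o=status.get_obs();print(o)
E
```

```text
pics
[[-0.195, -0.774, 0.603, -0.2], [-0.981, 0.153, -0.121, 0.186], [0.001, -0.615, -0.789, 1.043], [0.0, 0.0, 0.0, 1.0]] 475.00285545607153 321.36426879979814 232.718549635663
[[-0.007, 0.546, -0.837, 1.89], [1.0, -0.003, -0.011, 0.056], [-0.008, -0.837, -0.546, 0.973], [0.0, 0.0, 0.0, 1.0]] 575.7035578193477 326.5310706821686 240.81910409474494
{'time': 0.1, 'q': array([-1.50348518e+00,  5.28361716e-01,  1.43377052e+00, -4.06397137e-05,
        1.18140230e+00, -1.78511053e-01]), 'joint_velocities': array([ 0.00158483, -0.00216765, -0.00304953,  0.00066085, -0.00029412,
       -0.00011191]), 'joint_torque': array([ 3.82627659e-04, -4.40983987e+01, -1.77151448e+01,  6.35401905e-02,
        5.34087536e-02, -3.86658292e-05]), 'position': array([ 0.15206166, -0.6055396 ,  0.22167771]), 'tool_rot': array([ 9.92454519e-01,  1.22609479e-01,  3.51944749e-05, -9.70488010e-04]), 'ft_force': array([-0.56617459,  0.75398241,  0.42917199]), 'moment': array([ 0.00180289,  0.00020195, -0.07679322]), 'grip_force': 0.0, 'grip_width': 0.087536084574551}
```

View pics/top0.png

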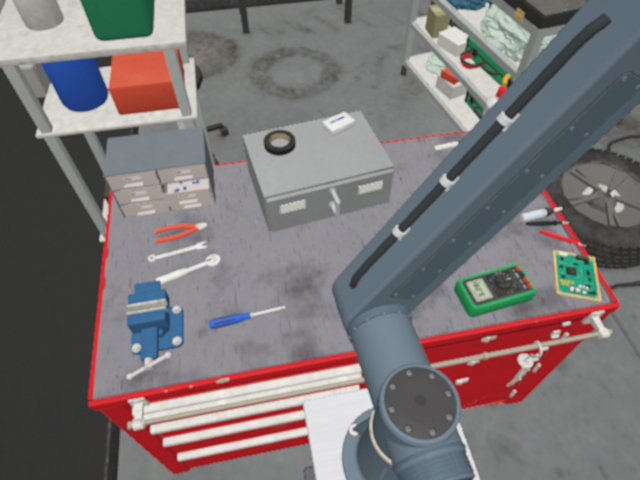

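View pics/side0.png

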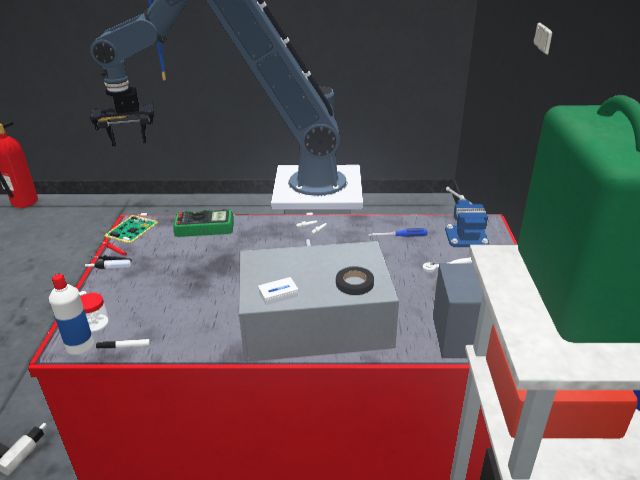

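The top view shows the unit's top corners at about (244,134), (372,112), (394,167) and (266,197), with the handle near (335,200). In the side view the same corners are at about (396,304), (241,311), (240,249) and (380,244).

```bash
python3 - <<'E'
from h import *
for n,u in {'top0':[(244,134),(372,112),(394,167),(266,197)],'side0':[(396,304),(241,311),(240,249),(380,244)]}.items():
    p=np.array([atz(n,*x,.15) for x in u]);print(np.round(p,3).tolist())
    y=p[0]-p[1]+p[3]-p[2];print(np.degrees(np.arctan2(-y[0],y[1])),p.mean(0),np.linalg.norm(p-np.roll(p,1,0),axis=1))
i=cv2.imread('pics/top0.png')[100:240,230:410];cv2.imwrite('pics/c1.png',cv2.resize(i,None,fx=4.2,fy=4.2,interpolation=2))
E
```

```text
[[0.874, 0.196, 0.15], [0.899, -0.187, 0.15], [0.663, -0.184, 0.15], [0.622, 0.165, 0.15]]
5.2088011742466485 [ 0.76439513 -0.00271666  0.15      ] [0.2540385  0.38363016 0.23639868 0.351361  ]
[[0.888, 0.197, 0.15], [0.911, -0.147, 0.15], [0.666, -0.182, 0.15], [0.644, 0.178, 0.15]]
3.617882872077 [0.77718438 0.01160871 0.15      ] [0.24430982 0.34493932 0.24795082 0.36114955]
```

View pics/c1.png

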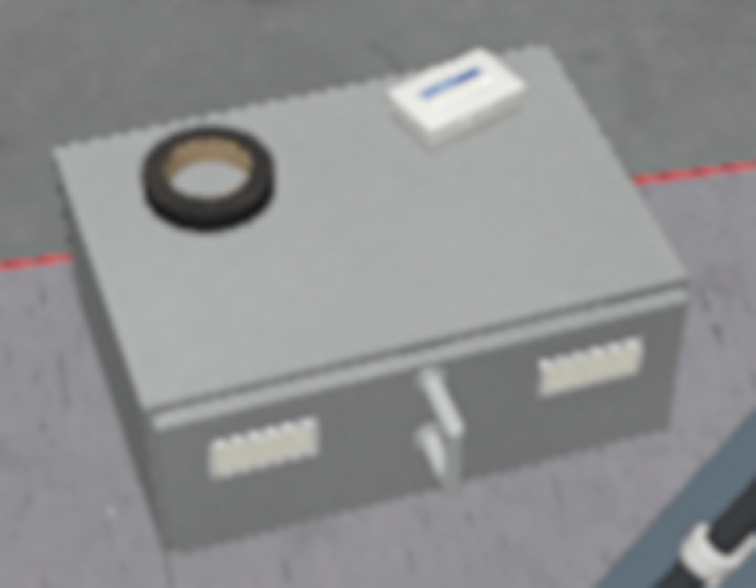

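The crop shows the corners at full-image pixels BL (243.1,135.2), BR (360.5,111.2), FR (393.8,167.9) and FL (265.7,197.6). The bar's top is at about (340,202) and its lower end at about (337.6,215.5).

```bash
python3 - <<'E'
from h import *
from scipy.optimize import least_squares
t={'top0':[(243.1,135.2),(360.5,111.2),(393.8,167.9),(265.7,197.6)],'side0':[(396,304),(241,311),(240,249),(380,244)]}
L=np.array([[.125,.18,.15],[.125,-.18,.15],[-.125,-.18,.15],[-.125,.18,.15]])
def w(x,l):
    return (R.from_euler('z',x[2]).as_matrix()@np.atleast_2d(l).T).T+[x[0],x[1],0]
for ks in (['top0'],['side0'],['top0','side0']):
    f=lambda x:np.concatenate([np.subtract(proj(k,p),u) for k in ks for p,u in zip(w(x,L),t[k])])
    s=least_squares(f,[.77,0,.08],loss='soft_l1');x=s.x
    print(x,np.degrees(x[2]),np.round(s.fun,1));h=w(x,[[-.17,0,.105],[-.17,0,.132],[-.17,0,.072],[-.125-.14-.0,0,.105],[-.125-.065,0,0.111]])
    print(h,proj('top0',h[1]),proj('top0',h[2]))
print(atz('top0',340,203,.132),atz('top0',337.6,214.5,.075))
E
```

```text
[0.76513635 0.00671595 0.11884033] 6.809049105171198 [-0.5  0.3  0.9 -0.3  1.1 -0.9 -2.   0.3]
[[ 0.5963354  -0.01343938  0.105     ]
 [ 0.5963354  -0.01343938  0.132     ]
 [ 0.5963354  -0.01343938  0.072     ]
 [ 0.50200545 -0.02470266  0.105     ]
 [ 0.57647646 -0.0158106   0.111     ]] (np.float64(336.6628165912093), np.float64(198.9433863266309)) (np.float64(336.060958116261), np.float64(214.00170437420408))
[0.77609323 0.00910235 0.07612032] 4.361373317436708 [ 0.4 -0.2 -6.4  1.   0.9 -0.1  0.1 -1.4]
[[ 0.60658551 -0.00382562  0.105     ]
 [ 0.60658551 -0.00382562  0.132     ]
 [ 0.60658551 -0.00382562  0.072     ]
 [ 0.5118606  -0.01105007  0.105     ]
 [ 0.58664342 -0.00534655  0.111     ]] (np.float64(332.1791006424051), np.float64(196.58169663754646)) (np.float64(331.74600060159116), np.float64(211.6683979736569))
[0.76744486 0.0093443  0.10535827] 6.03658447316811 [-1.1 -0.7  0.6 -0.3 -0.3 -0.6 -4.  -0.7  1.3 -4.3 -4.2 -0.1 -0.1 -0.8
 -1.8 -4.2]
[[ 0.59838752 -0.00853349  0.105     ]
 [ 0.59838752 -0.00853349  0.132     ]
 [ 0.59838752 -0.00853349  0.072     ]
 [ 0.5039143  -0.01852402  0.105     ]
 [ 0.57849842 -0.01063676  0.111     ]] (np.float64(334.6310725738903), np.float64(198.63581219279476)) (np.float64(334.1051763474959), np.float64(213.69795134719496))
[ 0.58108351 -0.01882524  0.132     ] [ 0.59138247 -0.01647251  0.075     ]
```

```bash
cat >> h.py <<'E'
def delta(p,yaw):
    o=status.get_obs();T=R.from_quat(o['tool_rot']);c,s=np.cos(np.radians(yaw)),np.sin(np.radians(yaw))
    G=R.from_matrix(np.array([[c,s,0],[s,-c,0],[0,0,-1]]))
    return np.round(T.inv().apply(np.array(p)-o['position']),4).tolist(),np.round(np.degrees((T.inv()*G).as_rotvec()),2).tolist()
E
python3 - <<'E'
from h import *
print(np.round(viewer.camera('wrist')['mount'],3).tolist())
print(delta([.47,-.025,.25],6.5))
E
```

```text
[[0.0, -0.955, -0.296, 0.082], [1.0, 0.0, 0.001, -0.0], [-0.001, -0.296, 0.955, -0.162], [0.0, 0.0, 0.0, 1.0]]
([0.4497, -0.4859, -0.0273], [-0.1, -0.01, 7.58])
```

Call:
arm_command(delta_rot=[[0, 0, 7.6], [0, 0, 7.6], [0, 0, 7.6], [0, 0, 7.6], [0, 0, 7.6], [0, 0, 7.6], [0, 0, 7.6], [0, 0, 7.6], [0, 0, 7.6], [0, 0, 7.6], [0, 0, 7.6], [0, 0, 7.6]], delta_pos=[[0.45, -0.486, -0.027], [0.45, -0.486, -0.027], [0.45, -0.486, -0.027], [0.45, -0.486, -0.027], [0.45, -0.486, -0.027], [0.45, -0.486, -0.027], [0.45, -0.486, -0.027], [0.45, -0.486, -0.027], [0.45, -0.486, -0.027], [0.45, -0.486, -0.027], [0.45, -0.486, -0.027], [0.45, -0.486, -0.027]], gripper=[-1, -1, -1, -1, -1, -1, -1, -1, -1, -1, -1, -1])

```text
time: 1.15
position: [0.3925, -0.1661, 0.2431]
tool_rot: [0.998, 0.056, 0.0, 0.0]
ft_force: [-0.3, -0.3, -0.0]
grip_width: 0.0868
grip_force: 0.0
```

```bash
python3 - <<'E'
from h import *
print(status.get_obs()['position'],delta([.47,-.025,.25],6.5))
E
```

```text
[ 0.39254992 -0.16605813  0.24305461] ([0.0928, -0.1315, -0.0069], [0.0, -0.01, -0.04])
```

Call:
arm_command(delta_rot=[[0, 0, 0], [0, 0, 0], [0, 0, 0], [0, 0, 0], [0, 0, 0], [0, 0, 0], [0, 0, 0], [0, 0, 0]], delta_pos=[[0.09, -0.13, -0.007], [0.09, -0.13, -0.007], [0.09, -0.13, -0.007], [0.09, -0.13, -0.007], [0.09, -0.13, -0.007], [0.09, -0.13, -0.007], [0.09, -0.13, -0.007], [0.09, -0.13, -0.007]], gripper=[-1, -1, -1, -1, -1, -1, -1, -1])

```text
time: 1.82
position: [0.4662, -0.0296, 0.2497]
tool_rot: [0.998, 0.056, -0.0, 0.0]
ft_force: [-1.1, -0.0, -0.1]
grip_width: 0.0872
grip_force: 0.0
```

```bash
python3 - <<'E'
from h import *
print(status.get_obs()['position']);snap('wrist','w1')
for p in ([.594,-.014,.132],[.47,-.02,.23]):print(proj('w1',p))
E
```

```text
[ 0.46620015 -0.02962486  0.2496606 ]
(np.float64(316.44079482334456), np.float64(46.49782426033943))
(np.float64(300.6925581009788), np.float64(277.4003566403274))
```

View pics/w1.png

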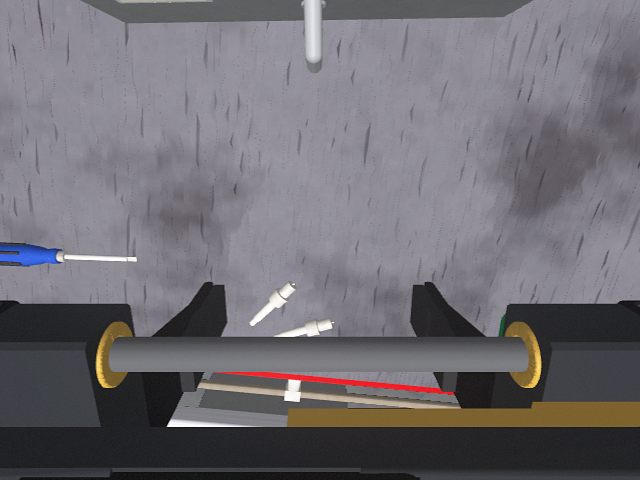

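The wrist view shows the handle bar at column about 313.5, with its lower end's front at row about 69. The unit's bottom front edge runs from (128,22) to (505,15).

```bash
python3 - <<'E'
from h import *
a,b=atz('w1',128,22,0),atz('w1',505,15,0);print(a,b,np.linalg.norm(a-b),(a+b)/2);d=a-b;yaw=np.degrees(np.arctan2(-d[0],d[1]));print(yaw)
h=atz('w1',313.8,69,.072);print(h)
for y in(yaw,):
    e=np.array([np.cos(np.radians(y)),np.sin(np.radians(y)),0]);c=h+.006*e;print(c,proj('w1',[*c[:2],.132]),(a+b)/2-.045*e)
E
```

```text
[0.61691854 0.17082411 0.        ] [ 0.66323784 -0.18697768  0.        ] 0.36078746737734374 [ 0.64007819 -0.00807679  0.        ]
7.376212819828168
[ 0.58721339 -0.01236634  0.072     ]
[ 0.59316374 -0.01159604  0.072     ] (np.float64(312.6989311564789), np.float64(47.433788818847205)) [ 0.59545058 -0.01385406  0.        ]
```

```bash
python3 - <<'E'
from h import *
print(delta([.594,-.0125,.18],7.2),delta([.594,-.0125,.092],7.2))
E
```

```text
([0.1289, -0.0031, 0.0696], [0.0, 0.04, -0.84]) ([0.129, -0.0031, 0.1576], [0.0, 0.04, -0.84])
```

Call:
arm_command(delta_rot=[[0, 0, -0.8], [0, 0, -0.8], [0, 0, -0.8], [0, 0, -0.8], [0, 0, -0.8], [0, 0, -0.8], [0, 0, -0.8], [0, 0, -0.8], [0, 0, -0.8], [0, 0, -0.8], [0, 0, -0.8]], delta_pos=[[0.04, 0, 0.02], [0.075, -0.002, 0.04], [0.105, -0.003, 0.06], [0.129, -0.003, 0.07], [0.129, -0.003, 0.07], [0.129, -0.003, 0.09], [0.129, -0.003, 0.12], [0.129, -0.003, 0.14], [0.129, -0.003, 0.157], [0.129, -0.003, 0.157], [0.129, -0.003, 0.157]], gripper=[-1, -1, -1, -1, -1, -1, -1, -1, -1, -1, -1])

```text
time: 2.78
position: [0.5935, -0.0123, 0.0926]
tool_rot: [0.998, 0.063, -0.001, -0.0]
ft_force: [0.8, 0.3, -0.1]
grip_width: 0.0868
grip_force: 0.0
```

Call:
arm_command(delta_rot=[[0, 0, 0], [0, 0, 0], [0, 0, 0], [0, 0, 0], [0, 0, 0], [0, 0, 0], [0, 0, 0], [0, 0, 0], [0, 0, 0], [0, 0, 0]], delta_pos=[[0, 0, 0], [0, 0, 0], [0, 0, 0], [0, 0, 0], [0, 0, 0], [0, 0, 0], [0, 0, 0], [0, 0, 0], [0, 0, 0], [0, 0, 0]], gripper=[0.7, 0.7, 0.9, 0.9, 0.9, 0.9, 0.9, 0.9, 0.9, 0.9], grip_force=25)

```text
time: 3.62
position: [0.5947, -0.0111, 0.0928]
tool_rot: [0.998, 0.064, -0.0, -0.0]
ft_force: [0.1, -0.7, 0.5]
grip_width: 0.0284
grip_force: 0.0
```

Call:
arm_command(delta_rot=[[0, 0, 0], [0, 0, 0], [0, 0, 0], [0, 0, 0], [0, 0, 0], [0, 0, 0], [0, 0, 0], [0, 0, 0]], delta_pos=[[0, 0, 0], [0, 0, 0], [0, 0, 0], [0, 0, 0], [0, 0, 0], [0, 0, 0], [0, 0, 0], [0, 0, 0]], gripper=[1, 1, 1, 1, 1, 1, 1, 1])

```text
time: 4.28
position: [0.5948, -0.0117, 0.0929]
tool_rot: [0.998, 0.064, 0.0, 0.0]
ft_force: [-0.5, -4.0, -1.1]
grip_width: 0.0111
grip_force: 25.0
```

Call:
arm_command(delta_rot=[[0, 0, 0], [0, 0, 0], [0, 0, 0], [0, 0, 0], [0, 0, 0], [0, 0, 0], [0, 0, 0], [0, 0, 0], [0, 0, 0], [0, 0, 0], [0, 0, 0], [0, 0, 0]], delta_pos=[[-0.005, 0, 0], [-0.018, 0, 0], [-0.033, 0, 0], [-0.048, 0, 0], [-0.063, 0, 0], [-0.078, 0, 0], [-0.093, 0, 0], [-0.108, 0, 0], [-0.12, 0, 0], [-0.13, 0, 0], [-0.136, 0, 0], [-0.138, 0, 0]], gripper=[1, 1, 1, 1, 1, 1, 1, 1, 1, 1, 1, 1])

```text
time: 5.28
position: [0.4583, -0.0291, 0.0929]
tool_rot: [0.998, 0.063, 0.001, 0.0]
ft_force: [4.0, -2.9, -8.5]
grip_width: 0.0111
grip_force: 25.0
```

Call:
arm_command(delta_rot=[[0, 0, 0], [0, 0, 0], [0, 0, 0], [0, 0, 0]], delta_pos=[[-0.001, 0, 0], [-0.002, 0, 0], [-0.003, 0, 0], [-0.003, 0, 0]], gripper=[1, 1, 1, 1])

```text
time: 5.62
position: [0.4564, -0.0293, 0.0929]
tool_rot: [0.998, 0.063, 0.001, 0.0]
ft_force: [3.8, -2.9, -8.2]
grip_width: 0.0113
grip_force: 25.0
```

Call:
arm_command(delta_rot=[[0, 0, 0], [0, 0, 0], [0, 0, 0], [0, 0, 0], [0, 0, 0]], delta_pos=[[-0.001, 0, 0], [-0.002, 0, 0], [-0.003, 0, 0], [-0.003, 0, 0], [-0.003, 0, 0]], gripper=[1, 1, 1, 1, 1])

```text
time: 6.03
position: [0.4559, -0.0294, 0.0929]
tool_rot: [0.998, 0.063, 0.004, 0.0]
ft_force: [8.6, 0.9, -12.3]
grip_width: 0.0115
grip_force: 25.0
```

Call:
arm_command(delta_rot=[[0, 0, 0], [0, 0, 0], [0, 0, 0], [0, 0, 0], [0, 0, 0], [0, 0, 0], [0, 0, 0], [0, 0, 0]], delta_pos=[[0.003, 0, 0], [0.003, 0, 0], [0.003, 0, 0], [0.003, 0, 0], [0.003, 0, 0], [0.003, 0, 0], [0.003, 0, 0], [0.003, 0, 0]], gripper=[1, 1, -1, -1, -1, -1, -1, -1])

```text
time: 6.7
position: [0.4545, -0.0288, 0.093]
tool_rot: [0.998, 0.063, -0.0, -0.0]
ft_force: [0.0, -0.4, -0.4]
grip_width: 0.0429
grip_force: 0.0
```

Call:
arm_command(delta_rot=[[0, 0, 0], [0, 0, 0], [0, 0, 0], [0, 0, 0], [0, 0, 0], [0, 0, 0], [0, 0, 0], [0, 0, 0], [0, 0, 0], [0, 0, 0], [0, 0, 0]], delta_pos=[[0, 0, 0], [0, 0, -0.02], [0, 0, -0.05], [0, 0, -0.085], [0, 0, -0.12], [0.02, 0, -0.15], [0.04, 0, -0.17], [0.05, 0, -0.18], [0.05, 0, -0.18], [0.05, 0, -0.18], [0.05, 0, -0.18]], gripper=[-1, -1, -1, -1, -1, -1, -1, -1, -1, -1, -1])

```text
time: 7.62
position: [0.5024, -0.0223, 0.2715]
tool_rot: [0.998, 0.064, -0.002, -0.001]
ft_force: [-0.1, 0.4, -1.4]
grip_width: 0.0868
grip_force: 0.0
```

```bash
python3 - <<'E'
from h import *
print(status.get_obs()['position']);snap('wrist','w2')
for z in(.09,.11):print(proj('w2',[.575,-.014,z]))
E
```

```text
[ 0.50241276 -0.02228457  0.27149311]
(np.float64(319.70126093764975), np.float64(130.65894248763016))
(np.float64(319.77713781517355), np.float64(131.3371509291779))
```

View pics/w2.png

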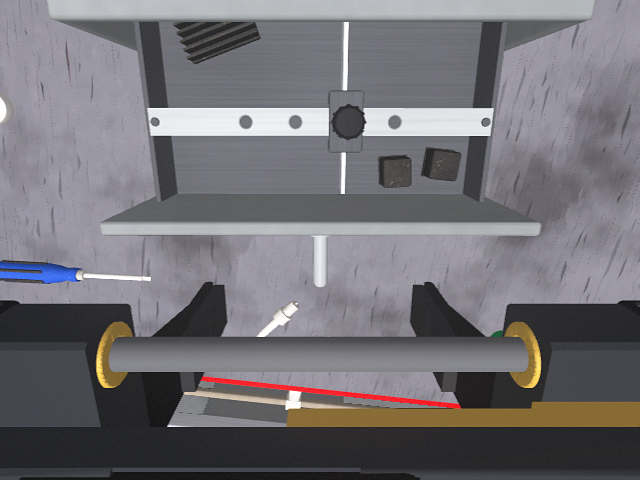

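The knob is at about (348,122) over the rail. The holes are at columns 246, 295 (the next hole) and 395, and both relays stand near (395,171) and (441,164). I'll refine with a crop.

```bash
python3 - <<'E'
from h import *
i=cv2.imread('pics/w2.png')[80:165,220:420];cv2.imwrite('pics/c2.png',cv2.resize(i,None,fx=4,fy=4,interpolation=2))
E
```

```text
(no output)
```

View pics/c2.png

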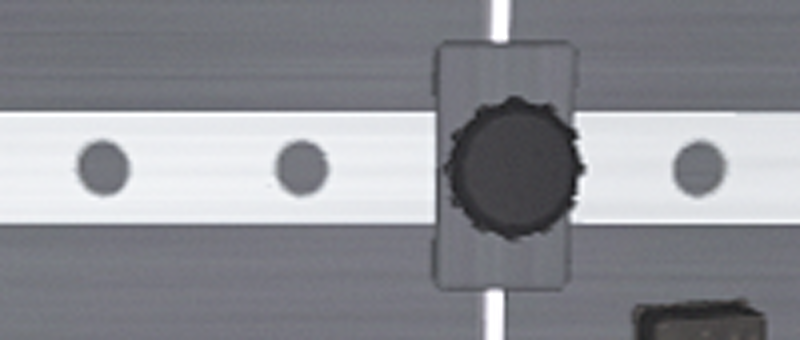

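```bash
python3 - <<'E'
from h import *
from scipy.optimize import brentq
g=lambda z:np.linalg.norm(atz('w2',245.75,122,z)-atz('w2',394.75,122.2,z))-.135
z=brentq(g,0,.2);print('rail z',z)
a,b=atz('w2',245.75,122,z),atz('w2',394.75,122.2,z);d=a-b;print('yaw',np.degrees(np.arctan2(-d[0],d[1])),'hole_now',b+d/3,'next',b+d*2/3)
for zz in(z,.07):print(atz('w2',348.25,122,zz+.05))
o=status.get_obs()['position'];print(o)
# knob diameter check
w=np.linalg.norm(atz('w2',220+448/4,122,z+.05)-atz('w2',220+580/4,122,z+.05));print(w)
E
```

```text
rail z 0.07130225945388857
yaw 7.235314737890257 hole_now [ 0.58480949 -0.03597226  0.07130226] next [0.57914198 0.00866942 0.07130226]
[ 0.58509895 -0.03507043  0.12130226]
[ 0.5851039  -0.03516769  0.12      ]
[ 0.50226643 -0.02230331  0.27126885]
0.02576353263723392
```

```bash
python3 - <<'E'
from h import *
print(delta([.5835,-.0354,.16],7.25),delta([.5835,-.0354,.09],7.25))
E
```

```text
([0.0794, 0.0235, 0.1109], [-0.1, 0.25, 0.03]) ([0.0797, 0.0236, 0.1809], [-0.1, 0.25, 0.03])
```

Call:
arm_command(delta_rot=[[0, 0, 0], [0, 0, 0], [0, 0, 0], [0, 0, 0], [0, 0, 0], [0, 0, 0], [0, 0, 0], [0, 0, 0], [0, 0, 0], [0, 0, 0]], delta_pos=[[0.03, 0.01, 0.01], [0.06, 0.018, 0.03], [0.079, 0.0235, 0.055], [0.079, 0.0235, 0.085], [0.079, 0.0235, 0.11], [0.079, 0.0235, 0.11], [0.079, 0.0235, 0.11], [0.079, 0.0235, 0.11], [0.079, 0.0235, 0.11], [0.079, 0.0235, 0.11]], gripper=[-0.1, -0.1, -0.1, -0.1, -0.1, -0.1, -0.1, -0.1, -0.1, -0.1], grip_force=25)

```text
time: 8.5
position: [0.5867, -0.0362, 0.1649]
tool_rot: [0.998, 0.064, 0.002, 0.001]
ft_force: [0.9, -0.5, 0.3]
grip_width: 0.0482
grip_force: 0.0
```

```bash
python3 - <<'E'
from h import *
print(delta([.5835,-.0354,.16],7.25),delta([.5835,-.0354,.09],7.25),status.get_obs()['grip_width'])
E
```

```text
([-0.0031, -0.0012, 0.0048], [0.08, -0.19, 0.04]) ([-0.0034, -0.0013, 0.0748], [0.08, -0.19, 0.04]) 0.04819442559051142
```

Call:
arm_command(delta_rot=[[0, 0, 0], [0, 0, 0], [0, 0, 0], [0, 0, 0], [0, 0, 0], [0, 0, 0], [0, 0, 0]], delta_pos=[[0, -0.001, 0.015], [-0.002, -0.001, 0.035], [-0.002, -0.001, 0.055], [-0.002, -0.001, 0.068], [-0.002, -0.001, 0.072], [-0.002, -0.001, 0.072], [-0.002, -0.001, 0.072]], gripper=[-0.1, -0.1, -0.1, -0.1, -0.1, -0.1, -0.1])

```text
time: 9.08
position: [0.5846, -0.0354, 0.0921]
tool_rot: [0.998, 0.064, 0.001, 0.0]
ft_force: [-0.4, -0.4, 0.4]
grip_width: 0.0478
grip_force: 0.0
```

```bash
python3 - <<'E'
from h import *
o=status.get_obs();print(o['position'],o['ft_force']);snap('wrist','w3')
E
```

```text
[ 0.58455314 -0.03544895  0.09206607] [-0.41903594 -0.38257343  0.43891593]
```

View pics/w3.png

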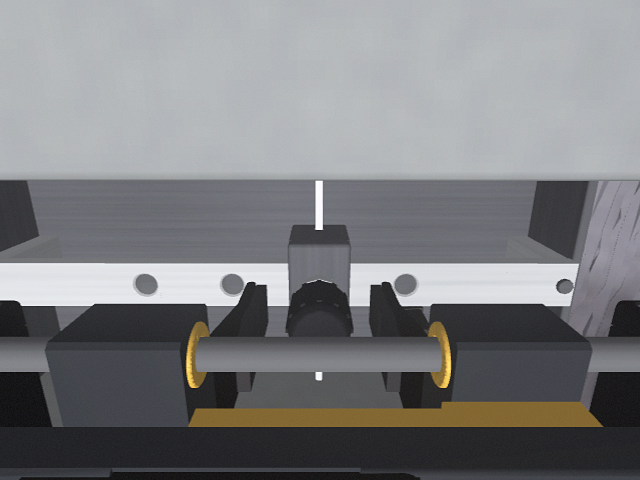

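The fingers straddle the knob symmetrically: knob at column 320, fingertips at 257 and 380. I'll close on it.

Call:
arm_command(delta_rot=[[0, 0, 0], [0, 0, 0], [0, 0, 0], [0, 0, 0], [0, 0, 0], [0, 0, 0], [0, 0, 0], [0, 0, 0], [0, 0, 0], [0, 0, 0]], delta_pos=[[0, 0, 0.001], [0, 0, 0.002], [0, 0, 0.002], [0, 0, 0.002], [0, 0, 0.002], [0, 0, 0.002], [0, 0, 0.002], [0, 0, 0.002], [0, 0, 0.002], [0, 0, 0.002]], gripper=[0.2, 0.3, 0.5, 0.6, 0.8, 0.8, 0.8, 0.8, 0.8, 0.8], grip_force=30)

```text
time: 9.97
position: [0.5838, -0.0354, 0.0892]
tool_rot: [0.998, 0.064, 0.0, 0.0]
ft_force: [-1.0, 0.0, 2.7]
grip_width: 0.0251
grip_force: 30.0
```

Call:
arm_command(delta_rot=[[0, 0, 0], [0, 0, 0], [0, 0, 0], [0, 0, 0], [0, 0, 0], [0, 0, 0], [0, 0, 0], [0, 0, 0]], delta_pos=[[0, 0, -0.002], [0, 0, -0.005], [0, 0, -0.008], [0, 0, -0.011], [0, 0, -0.013], [0, 0, -0.014], [0, 0, -0.014], [0, 0, -0.014]], gripper=[0.8, 0.8, 0.8, 0.8, 0.8, 0.8, 0.8, 0.8])

```text
time: 10.63
position: [0.5837, -0.0353, 0.1027]
tool_rot: [0.998, 0.063, 0.0, 0.0]
ft_force: [2.8, -0.9, -8.8]
grip_width: 0.0247
grip_force: 30.0
```

Call:
arm_command(delta_rot=[[0, 0, 0], [0, 0, 0], [0, 0, 0], [0, 0, 0], [0, 0, 0], [0, 0, 0], [0, 0, 0], [0, 0, 0], [0, 0, 0], [0, 0, 0]], delta_pos=[[0, -0.003, 0], [0, -0.009, 0], [0, -0.016, 0], [0, -0.023, 0], [0, -0.03, 0], [0, -0.036, 0], [0, -0.041, 0], [0, -0.044, 0], [0, -0.045, 0], [0, -0.045, 0]], gripper=[0.8, 0.8, 0.8, 0.8, 0.8, 0.8, 0.8, 0.8, 0.8, 0.8])

```text
time: 11.47
position: [0.5779, 0.0102, 0.1029]
tool_rot: [0.998, 0.064, -0.0, -0.0]
ft_force: [3.1, 0.1, -8.0]
grip_width: 0.0248
grip_force: 30.0
```

```bash
python3 - <<'E'
from h import *
o=status.get_obs();d=o['position']-np.array([.5838,-.0354,.0892]);a=np.radians(7.25)
print(o['ft_force'],'unit x',d[0]*np.cos(a)+d[1]*np.sin(a),'unit y',-d[0]*np.sin(a)+d[1]*np.cos(a),d[2])
E
```

```text
[ 3.12305134  0.10549483 -8.02216952] unit x -0.00011039268469212066 unit y 0.04598007553034989 0.013716435151827674
```

Call:
arm_command(delta_rot=[[0, 0, 0], [0, 0, 0], [0, 0, 0], [0, 0, 0], [0, 0, 0], [0, 0, 0], [0, 0, 0], [0, 0, 0], [0, 0, 0], [0, 0, 0]], delta_pos=[[0, 0.001, 0], [0, 0.001, 0], [0, 0.001, 0.003], [0, 0.001, 0.006], [0, 0.001, 0.009], [0, 0.001, 0.012], [0, 0.001, 0.014], [0, 0.001, 0.014], [0, 0.001, 0.014], [0, 0.001, 0.014]], gripper=[0.8, 0.8, 0.8, 0.8, 0.8, 0.8, 0.8, 0.8, 0.8, 0.8])

```text
time: 12.3
position: [0.5782, 0.0082, 0.0893]
tool_rot: [0.998, 0.064, 0.0, 0.0]
ft_force: [2.0, 0.6, -1.6]
grip_width: 0.025
grip_force: 30.0
```

```bash
python3 - <<'E'
from h import *
o=status.get_obs();d=o['position']-np.array([.5838,-.0354,.0892]);a=np.radians(7.25)
print(o['ft_force'],'unit x',d[0]*np.cos(a)+d[1]*np.sin(a),'unit y',-d[0]*np.sin(a)+d[1]*np.cos(a),d[2]);snap('wrist','w4')
E
```

```text
[ 2.00643006  0.58370892 -1.61037152] unit x -1.1762478324476612e-05 unit y 0.04398096514625782 7.484264507427729e-05
```

View pics/w4.png

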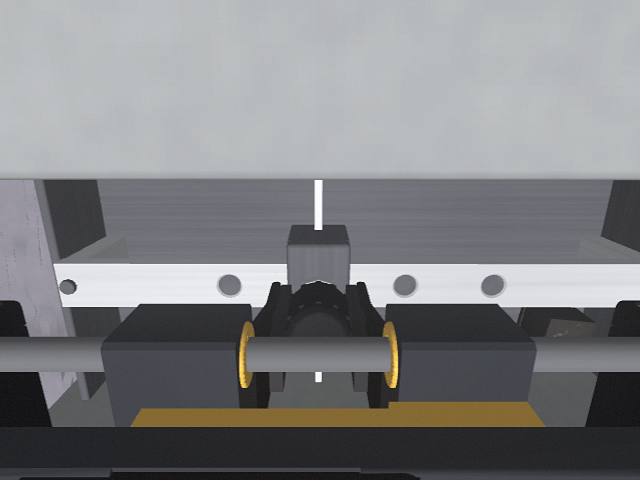

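Divider is one hole along, with holes at 229, 404 and 493 visible on either side of it. I'll press down slightly to confirm the pin is seated.

Call:
arm_command(delta_rot=[[0, 0, 0], [0, 0, 0], [0, 0, 0], [0, 0, 0], [0, 0, 0]], delta_pos=[[0, -0.0005, 0.0005], [0, -0.0005, 0.001], [0, -0.0005, 0.0015], [0, -0.0005, 0.0015], [0, -0.0005, 0.0015]], gripper=[0.8, 0.8, 0.8, 0.8, 0.8])

```text
time: 12.77
position: [0.5784, 0.0083, 0.0891]
tool_rot: [0.998, 0.064, 0.001, 0.001]
ft_force: [-0.5, -0.1, 7.6]
grip_width: 0.0248
grip_force: 30.0
```

```bash
python3 -c "
from h import *
print(robot.hand_in())"
```

```text
the job is handed in; nothing more can be done
None
```

The job is handed in. The drawer was pulled to its stop and the divider moved one hole to the left. The knob is still gripped at 30 N, and pressing down on it gave firm resistance at its original height, so the pin is home. I did not check the relays with a final picture, but the arm never touched them; the hand-in returned no verdict.

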